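Shorten the stepped bangle former

ROBOT

A 6-joint arm with a two-finger parallel gripper is mounted at the origin on the work surface. World frame = base frame: x ahead of the robot, y to its left, z up, the work surface at z = 0. Lengths are in mm, angles in degrees, forces in N, time in s.
With the tool pointing down it reaches from about 300 to 850 mm from the base axis. Payload 4.2 kg.
Tool frame: the origin (TCP) lies midway between the tips of the shut fingers; the grasp point (between the pads) lies 19 mm behind it (env.tcp_to_grasp is the distance from the TCP to the grasp point, in mm); z points along the fingers, x is the direction in which the jaws open and shut, and the axes are right-handed (so a half turn about z gives the same grasp; the last joint's range is limited). The gripper opens to 91 mm and grips with 3 to 60 N. Pads are 32 mm wide; open, the fingers measure 118 mm over their backs; the gripper's body (76 mm by 178 mm) begins 60 mm behind the grasp point.
Start: joints at [-76.203, 18.312, 89.639, -0, 72.044, -1.146], TCP at [148.268, -555.572, 213.976] pointing down, gripper open.
Joint ranges: [-177.97, 177.97], [-48.28, 115.42], [12.27, 149.76], [-77.06, 257.06], [2.81, 150.46], [-146.56, 146.56]. Speed limits (degrees/s): [147.25, 147.25, 180, 180, 180, 180].

INTERFACE

Orientations are given as [roll, pitch, yaw] about the fixed x, y, z axes, in that order (R = Rz(yaw) Ry(pitch) Rx(roll)).
In Python, from workcell import env gives the robot as it stands.
- The arm moves only by the tool drive_tool, never from a script. Its argument "motion" is a list of rows, each a list of 2 entries, a list of its own where there are three numbers: the shift along the world's x, y, z in m, then the turn, a rotation vector about the world's x, y, z in rad. In form: [[[dx, dy, dz], [wx, wy, wz]], ...]. A call has exactly 10 rows; each row shifts and turns the commanded pose from where the row before left it; what a row does not reach is not made up. A row lasts 1/12 s, in which the tool goes at most 41.7 mm and 7.16 degrees, less where a joint would pass 70% of its speed; a pose out of reach is approached as far as the arm can. A call is refused whole if a number of a shift passes 0.0417 or a number of a turn 0.125, either way. A call with a gripper value outside its range is refused whole. "claw" is the opening, from 0 (shut) to 1 (fully open), set as the call begins (left out, the last holds). The fingers move at their own pace and stop on an object; "force" is the grip in N (left out, the last holds). Time passes only in rows, so rows that do not move let the fingers close, or fill a call up. It gives the time, the measured TCP pose, the force and the opening at its end, in the units of the state.
- env.state(): the state, without advancing time (a new reading comes with each control period).
- env.grab_frame(name): name is "side" or "top"; returns the picture (400x640x3 uint8, red, green, blue); there is no depth.
- env.camera_params(name): a dict with "fov_y" (degrees; the focal length in pixels is half the picture's height over the tangent of half this angle, whatever the lens; pixels are square), "cx", "cy" (the principal point, pixels), "k1" (the pictures are not rectified: a ray, as slopes to the right and down, at radius r is drawn at 1 + k1 r^2 times it, then the intrinsics apply), "pose" (4x4, takes a point from camera to world coordinates). Camera axes: x right, y down, z forward; pixel columns grow to the right and rows downward; lengths in mm; the calibration is good to about 2 mm. A picture is of the moment at which its call begins. camera_params takes no time and is no camera call.
- env.job_done(): hands the job in, once; it reports no verdict.
The state is a dict: "time_s": time; "qpos": joint angles; "qvel": joint speeds; "effort": joint torques, N m; "ee_pos": TCP position; "ee_rot": TCP orientation; "force": force on the tool from outside, world axes, zero at the start; "torque": the same for the moment, N m; "gripper_width": finger opening in mm.
Only numpy, scipy, OpenCV 4.12 (cv2) and the standard library are available. Lean on these libraries where they do the work, as an engineer would, in place of code of your own. Each camera call takes 0.05 s, during which the arm holds its last target.

TASK

Rebuild the tower of four steel bangle-forming collars as a short one of only two: the largest collar standing on the wooden block with the largest dark disc, and the smallest collar back on top of it, in the middle. The two collars between them come out and stand each on the block whose disc is as wide as that collar, covering it; the plain block may be used for parking but ends empty. Set the collars down gently, upright, without dropping or toppling any, and leave the jar and the hand tool where they are.

Things in the scene. Friction and masses are not known exactly. Their poses are not given: they have to be found in the camera images.
- smallest_collar (a point): the smallest round steel collar of the stepped tower: a solid cylinder 30 mm in diameter and 42 mm high, about 0.16 kg, starting on top of the tower. Collars are just stacked flat on one axis. The point is its centre, 21 mm above its underside; z is up. Grip it across its diameter in any direction; what lies below is wider, so keep the fingertips above its underside.
- third_collar (a point): the third-largest round steel collar of the stepped tower: a solid cylinder 42 mm in diameter and 42 mm high, about 0.26 kg, starting next above the second-largest. Collars are just stacked flat on one axis. The point is its centre, 21 mm above its underside; z is up. Grip it across its diameter in any direction; what lies below is wider, so keep the fingertips above its underside.
- second_collar (a point): the second-largest round steel collar of the stepped tower: a solid cylinder 54 mm in diameter and 42 mm high, about 0.34 kg, starting next above the largest. Collars are just stacked flat on one axis. The point is its centre, 21 mm above its underside; z is up. Grip it across its diameter in any direction; what lies below is wider, so keep the fingertips above its underside.
- largest_collar (a point): the largest round steel collar of the stepped tower: a solid cylinder 66 mm in diameter and 42 mm high, about 0.42 kg, starting at the bottom of the tower, on the 14 mm thick round steel foot plate (92 mm across, fixed). Collars are just stacked flat on one axis. The point is its centre, 21 mm above its underside; z is up. Grip it across its diameter in any direction; what lies below is wider, so keep the fingertips above its underside.
- third_seat (a point): the seat for the third-largest collar: a fixed block of pale wood, 88 x 88 mm, 14 mm thick, with a dark round rubber disc 42 mm in diameter (as wide as its collar) let flush into the middle of its top; no rim or recess. The point is the disc's centre on the top face, 14 mm above the bench; z is up. The blocks lie in any order and differ only in the disc.
- second_seat (a point): the seat for the second-largest collar: a fixed block of pale wood, 88 x 88 mm, 14 mm thick, with a dark round rubber disc 54 mm in diameter (as wide as its collar) let flush into the middle of its top; no rim or recess. The point is the disc's centre on the top face, 14 mm above the bench; z is up. The blocks lie in any order and differ only in the disc.
- largest_seat (a point): the seat for the largest collar: a fixed block of pale wood, 88 x 88 mm, 14 mm thick, with a dark round rubber disc 66 mm in diameter (as wide as its collar) let flush into the middle of its top; no rim or recess. The point is the disc's centre on the top face, 14 mm above the bench; z is up. The blocks lie in any order and differ only in the disc.
- plain_block (a point): a fourth fixed block of pale wood, 88 x 88 mm, 14 mm thick, like the others but plain, with no disc: free for parking a collar on during the work, and to be empty at the end. The point is the centre of its top face, 14 mm above the bench; z is up.
- flux_jar (a point): a bystander: a loose closed amber glass jar with a white cap, 60 mm in diameter and 75 mm high, beyond the tower on the robot's left; the point is its centre. To be left alone.
- file_grip (a point): a bystander: a loose hand tool with a wooden handle and a thin steel shank, about 200 mm long, lying on the bench beyond the tower on the robot's right; the point is in its handle. To be left alone.
Things that resemble listed ones, but are neither listed nor needed, are in the scene too. What is shaped like the part that bears second_collar but blue or purple is not meant.

How it is judged (in metres and radians):
At the end, for the whole second after the job is handed in: The largest, second-largest and third-largest collars stand each on the block with the disc of its own size, axis within 12 mm of the disc's centre; the smallest stands on top of the largest, axes within 12 mm. All are upright (within 0.1 rad), released and at rest (horizontal distance between smallest_collar and largest_collar below 0.012 m and z of smallest_collar in the frame of largest_collar between 0.038 and 0.046 m and angle between each of smallest_collar, third_collar, second_collar, largest_collar's own z axis and vertical below 0.1 rad and horizontal distance between third_collar and third_seat below 0.012 m and z of third_collar in the frame of third_seat between 0.017 and 0.025 m and horizontal distance between second_collar and second_seat below 0.012 m and z of second_collar in the frame of second_seat between 0.017 and 0.025 m and horizontal distance between largest_collar and largest_seat below 0.012 m and z of largest_collar in the frame of largest_seat between 0.017 and 0.025 m and linear speed of each of collar_smallest, collar_third, collar_second, collar_largest below 0.02 m/s); the robot touches nothing.
It fails at once if a collar is toppled (leans more than 40 degrees) (angle between any of smallest_collar, third_collar, second_collar, largest_collar's own z axis and vertical above 0.7 rad).
It fails at once if a collar is dropped onto its block, the parking block or the largest collar (arrives faster than 0.7 m/s) ((horizontal distance between smallest_collar and largest_collar below 0.05 m and z of smallest_collar in the frame of largest_collar below 0.056 m and linear speed of collar_smallest above 0.7 m/s) or (horizontal distance between third_collar and third_seat below 0.05 m and z of third_collar in the frame of third_seat below 0.035 m and linear speed of collar_third above 0.7 m/s) or (horizontal distance between second_collar and second_seat below 0.05 m and z of second_collar in the frame of second_seat below 0.035 m and linear speed of collar_second above 0.7 m/s) or (horizontal distance between largest_collar and largest_seat below 0.05 m and z of largest_collar in the frame of largest_seat below 0.035 m and linear speed of collar_largest above 0.7 m/s) or (horizontal distance between smallest_collar and plain_block below 0.05 m and z of smallest_collar in the frame of plain_block below 0.035 m and linear speed of collar_smallest above 0.7 m/s)).
It fails at once if the jar is shifted by more than 30 mm (distance of flux_jar from where it was at the start of the episode above 0.03 m).
It fails at once if the hand tool is shifted by more than 30 mm (distance of file_grip from where it was at the start of the episode above 0.03 m).
It also fails if it takes over 115 s, if anything falls off the work surface, if the arm or the gripper's body presses on something with over 40 N, if the wrist force passes 120 N, or if a joint passes its speed limit or range.

## Working session

There is one attempt and no reset: what is moved stays moved. The work goes in short steps, Python scripts to look and compute and a tool call to move; the robot and the scene stay as the last step left them, time stands still between calls to the robot, and variables do not carry over. Pictures are saved under pics/ and viewed, and the job is handed in when it is done.

Besides the shell and the picture viewer there is one more tool, called after "Request:" in YAML: its name, and indented under it one key for each argument. drive_tool: Moves the arm, as the interface text tells. Its arguments: {"type":"object","properties":{"motion":{"type":"array","items":{"type":"array"}},"claw":{"type":"number"},"force":{"type":"number"}},"required":["motion"]}

```bash
mkdir -p pics; ls
python3 - <<'E'
from workcell import env
import cv2
for n in ("side","top"):
    f=env.grab_frame(n); cv2.imwrite(f"pics/{n}0.png",f[:,:,::-1]); print(n,env.camera_params(n))
print(env.state())
E
```

```text
pics
side {'fov_y': 57.00045532512699, 'cx': 321.46284481485867, 'cy': 201.9823072703478, 'k1': -0.00947222248146083, 'pose': array([[-9.77708365e-01, -1.65696553e-01,  1.28961256e-01,
         5.15823879e+02],
       [-2.09790013e-01,  7.45660602e-01, -6.32438469e-01,
         4.94572204e+02],
       [ 8.63154676e-03, -6.45395165e-01, -7.63800090e-01,
         7.12051637e+02],
       [ 0.00000000e+00,  0.00000000e+00,  0.00000000e+00,
         1.00000000e+00]])}
top {'fov_y': 43.23744115500271, 'cx': 324.58664937880746, 'cy': 190.01972573347237, 'k1': -0.13581296192996056, 'pose': array([[-1.09815497e-02, -9.90513763e-01,  1.36974055e-01,
         4.32946033e+02],
       [-9.99717686e-01,  7.98919903e-03, -2.23767770e-02,
         1.59576383e+01],
       [ 2.10701926e-02, -1.37181117e-01, -9.90321861e-01,
         1.25290219e+03],
       [ 0.00000000e+00,  0.00000000e+00,  0.00000000e+00,
         1.00000000e+00]])}
{'time_s': 0.1, 'qpos': array([-7.62040301e+01,  1.83454633e+01,  8.96999167e+01,  7.80645865e-05,
        7.20442453e+01, -1.14756985e+00]), 'qvel': array([ 0.0168031 , -0.08720098, -0.21328643,  0.07267212, -0.01676096,
        0.08647698]), 'effort': array([ 3.85425528e-04, -4.13331306e+01, -2.32509649e+01,  7.28368247e-02,
        4.21929848e-02, -5.56591385e-05]), 'ee_pos': array([ 148.14867471, -555.10965635,  213.22617885]), 'ee_rot': array([-1.79998131e+02,  8.96058148e-02, -7.50564829e+01]), 'force': array([-0.16646915, -0.09661228,  0.03551521]), 'torque': array([0.02632353, 0.00659952, 0.0125787 ]), 'gripper_width': 91.07733400195947}
```

View pics/side0.png

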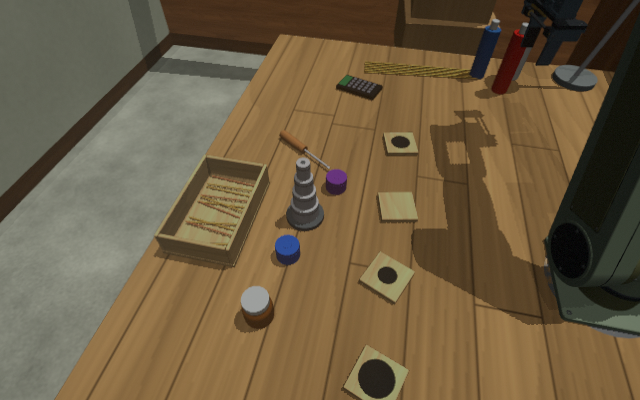

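View pics/top0.png

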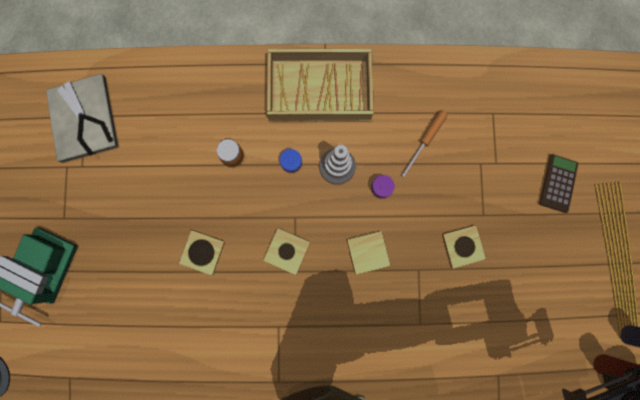

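Side shows the tower at (304,190) between a blue (288,250) and a purple (336,181) decoy, with the jar at (257,305) and the file at (300,145). In the top view the blocks are at (202,253), (287,252), (368,252, plain) and (464,246).

```bash
cat > h.py <<'E'
import numpy as np, cv2
from workcell import env
def K(n):
    p=env.camera_params(n); f=200/np.tan(np.radians(p['fov_y']/2)); return p,f
def ray(n,u,v):
    p,f=K(n)
    cam=np.array([[f,0,p['cx']],[0,f,p['cy']],[0,0,1.]])
    x=cv2.undistortPoints(np.array([[[u,v]]],float),cam,np.array([p['k1'],0,0,0,0.]))[0,0]
    T=p['pose']; return T[:3,3],T[:3,:3]@np.array([x[0],x[1],1])
def onz(n,u,v,z):
    o,d=ray(n,u,v); return (o+d*(z-o[2])/d[2])[:2]
def proj(n,P):
    p,f=K(n);T=p['pose'];c=T[:3,:3].T@(np.asarray(P,float)-T[:3,3]);x=c[:2]/c[2];x=x*(1+p['k1']*(x@x))
    return x*f+[p['cx'],p['cy']]
E
python3 - <<'E'
from h import *
for n,seeds in (("top",[(202,253),(287,252),(464,246)]),("side",[(377,378),(387,275),(400,142)])):
    f=cv2.imread(f"pics/{n}0.png"); g=cv2.cvtColor(f,cv2.COLOR_BGR2GRAY)
    m=(g<75).astype('uint8')
    nl,l,st,ce=cv2.connectedComponentsWithStats(m)
    for s in seeds:
        i=l[s[1],s[0]]; 
        c=cv2.findContours((l==i).astype('uint8'),0,1)[0][0]
        P=np.array([onz(n,*q[0],14) for q in c]).astype(np.float32)
        (x,y),r=cv2.minEnclosingCircle(P)
        print(n,s,st[i],ce[i],onz(n,*ce[i],14).round(1),'diam',2*r, 'areadiam',2*np.sqrt(cv2.contourArea(P)/np.pi))
    # wooden blocks
    hsv=cv2.cvtColor(f,cv2.COLOR_BGR2HSV)
    for s in [(368,252)] if n=="top" else [(397,206)]: print(hsv[s[1],s[0]],hsv[s[1]-60,s[0]-15])
    cv2.imwrite(f"pics/{n}_crop.png",cv2.resize(f[120:290,180:490] if n=="top" else f[120:270,240:440],None,fx=2.5 if n=="top" else 4,fy=2.5 if n=="top" else 4,interpolation=2)[:600,:800])
E
```

```text
top (202, 253) [189 240  25  25 506] [200.8458498  252.17786561] [453.  292.9] diam 62.75651931762695 areadiam 60.23333156466639
top (287, 252) [279 244  15  15 186] [286.20967742 250.96236559] [454.9  83.3] diam 37.43192672729492 areadiam 35.22185744074657
top (464, 246) [455 237  20  20 315] [464.25079365 246.38412698] [ 460.1 -357.7] diam 50.43063735961914 areadiam 48.13393403399852
[ 26  92 170] [ 15 134 152]
side (377, 378) [ 358  359   37   40 1135] [376.18854626 378.35770925] [453.2 295.5] diam 65.55306243896484 areadiam 63.67054993870129
side (387, 275) [378 267  19  17 255] [386.87843137 274.8627451 ] [455.   85.1] diam 40.8138427734375 areadiam 38.59663439885509
side (400, 142) [391 136  19  12 168] [399.97619048 141.57142857] [ 460.1 -356.2] diam 52.17028045654297 areadiam 48.70002276993544
[ 23  94 157] [ 17 133 128]
```

View pics/top_crop.png

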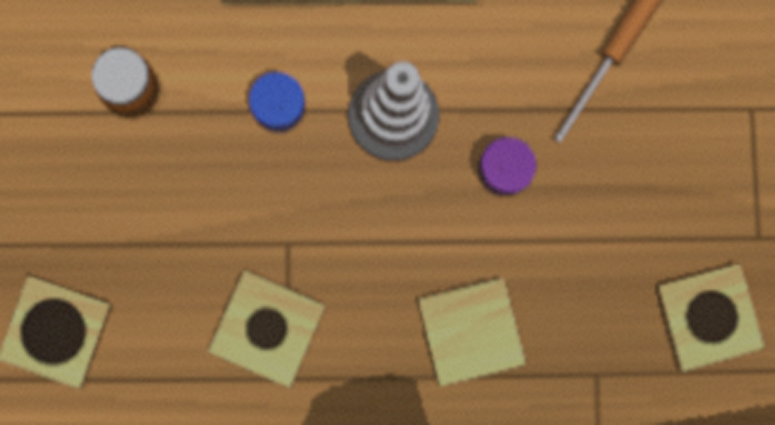

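View pics/side_crop.png

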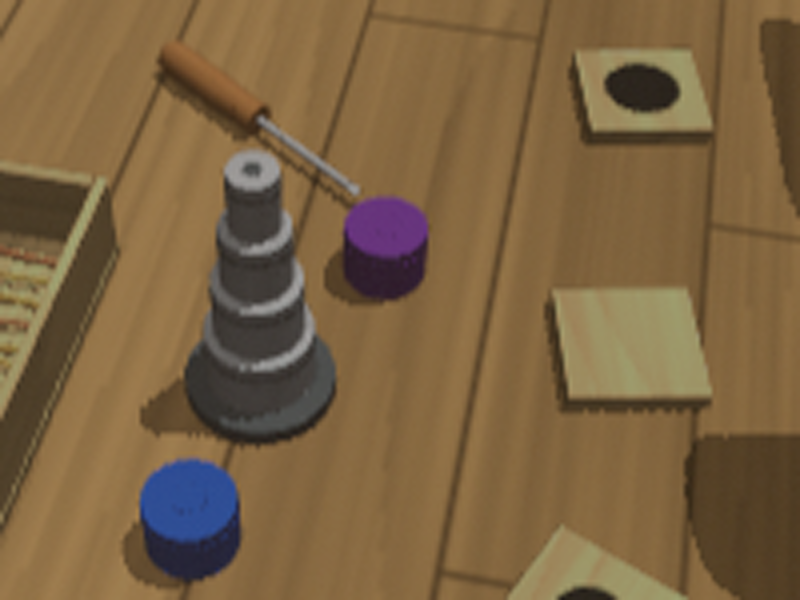

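Run:
```python
from h import *
def pr(l,n,u,v,z): print(l,n,onz(n,u,v,z).round(1))
pr('towertop','top',402.5/2.5+180,77.5/2.5+120,182); pr('towertop','side',252.5/4+240,171/4+120,182)
# foot-plate: dark gray ellipse extents
pr('foot left','top',348/2.5+180,112/2.5+120,14);pr('foot right','top',439/2.5+180,114/2.5+120,14);pr('foot bottom','top',393/2.5+180,160/2.5+120,14)
pr('foot L','side',185/4+240,378/4+120,14);pr('foot R','side',336/4+240,374/4+120,14);pr('foot bot','side',258/4+240,438/4+120,14)
for n in ("top","side"):
    f=cv2.imread(f"pics/{n}0.png");hsv=cv2.cvtColor(f,cv2.COLOR_BGR2HSV)
    for nm,lo,hi in (('blue',(105,120,60),(125,255,255)),('purple',(130,90,60),(160,255,255))):
        m=cv2.inRange(hsv,lo,hi); nl,l,st,ce=cv2.connectedComponentsWithStats(m)
        i=1+np.argmax(st[1:,4]);
        for j in range(1,nl):
            if st[j,4]>60: print(nm,n,st[j],ce[j].round(1),onz(n,*ce[j],20).round(1), onz(n,*ce[j],40).round(1))
    m=cv2.inRange(hsv,(21,60,120),(32,150,255)); nl,l,st,ce=cv2.connectedComponentsWithStats(m)
    for j in range(1,nl):
        if st[j,4]>150: 
            c=cv2.findContours((l==j).astype('uint8'),0,1)[0][0]
            P=np.array([onz(n,*q[0],14) for q in c]).astype(np.float32); print('pale',n,st[j],cv2.minAreaRect(P))
pr('jar cap','top',120/2.5+180,76/2.5+120,75);pr('jar cap','side',256,298,75)
pr('shank','top',558/2.5+180,138/2.5+120,5);pr('handle end','top',440,114,15)
```

```text
towertop top [666.2 -44.8]
towertop side [664.7 -40. ]
foot left top [668.    0.7]
foot right top [665.3 -90.3]
foot bottom top [619.1 -43.5]
foot L side [708.2 -26.4]
foot R side [620.  -49.1]
foot bot side [654.7   7.3]
blue top [280 149  21  22 360] [290.2 159.8] [679.9  72.8] [675.9  71.9]
purple top [372 175  22  23 391] [382.6 185.7] [ 613.2 -156.1] [ 610.2 -153.3]
pale top [268  49 103   3 279] ((973.1025390625, -1.7977447509765625), (266.3458251953125, 6.1535420417785645), 89.85114288330078)
pale top [ 267   61  106   53 3940] ((871.7579956054688, -2.6097259521484375), (268.0966491699219, 140.2465057373047), 89.46276092529297)
pale top [444 226  42  43 819] ((459.8148193359375, -357.4059753417969), (88.02806091308594, 88.23175048828125), 14.389620780944824)
pale top [ 264  229   46   46 1035] ((454.74884033203125, 83.23799133300781), (88.0476303100586, 87.98966217041016), 66.26356506347656)
pale top [179 231  44  44 649] ((452.8525695800781, 292.81732177734375), (88.17618560791016, 87.74119567871094), 71.65396881103516)
pale top [ 348  232   42   42 1261] ((449.0384826660156,
[... 608 characters left out ...]
31.4117889404297), 89.32518005371094)
pale side [379 192  39  27 838] ((448.9913330078125, -115.70463562011719), (85.65728759765625, 83.6559066772461), 12.560068130493164)
pale side [ 360  251   54   51 1091] ((454.6822509765625, 85.30142211914062), (87.17354583740234, 86.63619232177734), 66.19739532470703)Traceback (most recent call last):
  File "<stdin>", line 18, in <module>
  File "h.py", line 11, in onz
    o,d=ray(n,u,v); return (o+d*(z-o[2])/d[2])[:2]
        ~~~^^^^^^^
  File "h.py", line 6, in ray
    p,f=K(n)
        ~^^^
  File "h.py", line 4, in K
    p=env.camera_params(n); f=200/np.tan(np.radians(p['fov_y']/2)); return p,f
ValueError: time passes only in moves, steps and waits
```

Discs measure about 61, 37 and 49 mm wide (masks shrink slightly), so largest seat = top (202,253), third = (287,252), second = (464,246) and plain = (368,252). The candidates for "collar" are the steel tower (338,165), the blue cylinder (290,160) and the purple one (382,186). I choose the steel tower; the crop shows it clearly. I'll keep the jaws along x, clear of both decoys.

Request:
drive_tool:
  motion:
    - [[0.008, 0.008, 0.002], [0, 0, 0.02]]
    - [[0.017, 0.017, 0.002], [0, 0, 0.044]]
    - [[0.017, 0.017, 0.002], [0, 0, 0.044]]
    - [[0.017, 0.017, 0.002], [0, 0, 0.044]]
    - [[0.017, 0.017, 0.002], [0, 0, 0.044]]
    - [[0.017, 0.017, 0.002], [0, 0, 0.044]]
    - [[0.017, 0.017, 0.002], [0, 0, 0.044]]
    - [[0.017, 0.017, 0.002], [0, 0, 0.044]]
    - [[0.017, 0.017, 0.002], [0, 0, 0.044]]
    - [[0.017, 0.017, 0.002], [0, 0, 0.044]]
  claw: 1
  force: 30

```text
time_s: 0.93
ee_pos: [310.2, -392.7, 234.1]
ee_rot: [-180.0, 0.0, -51.0]
force: [-0.0, -0.4, -0.6]
gripper_width: 91.2
```

Request:
drive_tool:
  motion:
    - [[0.018, 0.018, 0], [0, 0, 0.045]]
    - [[0.018, 0.018, 0], [0, 0, 0.045]]
    - [[0.018, 0.018, 0], [0, 0, 0.045]]
    - [[0.018, 0.018, 0], [0, 0, 0.045]]
    - [[0.018, 0.018, 0], [0, 0, 0.045]]
    - [[0.018, 0.018, 0], [0, 0, 0.045]]
    - [[0.018, 0.018, 0], [0, 0, 0.045]]
    - [[0.018, 0.018, 0], [0, 0, 0.045]]
    - [[0.018, 0.018, 0], [0, 0, 0.045]]
    - [[0.018, 0.018, 0], [0, 0, 0.045]]

```text
time_s: 1.77
ee_pos: [489.8, -212.6, 234.0]
ee_rot: [-180.0, 0.0, -25.2]
force: [0.2, 0.5, -0.7]
gripper_width: 91.3
```

Request:
drive_tool:
  motion:
    - [[0.02, 0.02, 0], [0, 0, 0.045]]
    - [[0.02, 0.02, 0], [0, 0, 0.045]]
    - [[0.02, 0.02, 0], [0, 0, 0.045]]
    - [[0.02, 0.02, 0], [0, 0, 0.045]]
    - [[0.02, 0.02, 0], [0, 0, 0.045]]
    - [[0.02, 0.02, 0], [0, 0, 0.045]]
    - [[0.02, 0.02, 0], [0, 0, 0.045]]
    - [[0.02, 0.02, 0], [0, 0, 0.045]]
    - [[0.01, 0.008, 0], [0, 0, 0.045]]
    - [[0.006, 0.002, 0], [0, 0, 0.035]]

```text
time_s: 2.6
ee_pos: [666.1, -41.4, 233.3]
ee_rot: [-179.9, 0.0, 0.1]
force: [-0.8, 0.4, 0.6]
gripper_width: 91.4
```

Run:
```python
from workcell import env
import cv2
print(env.state()['ee_pos'])
for n in ("side","top"):
    f=env.grab_frame(n)[:,:,::-1]; c=f[80:280,200:440]; cv2.imwrite(f"pics/{n}1.png",cv2.resize(c,None,fx=3,fy=3,interpolation=2))
```

```text
[666.12008946 -41.4062433  233.28307733]
```

View pics/side1.png

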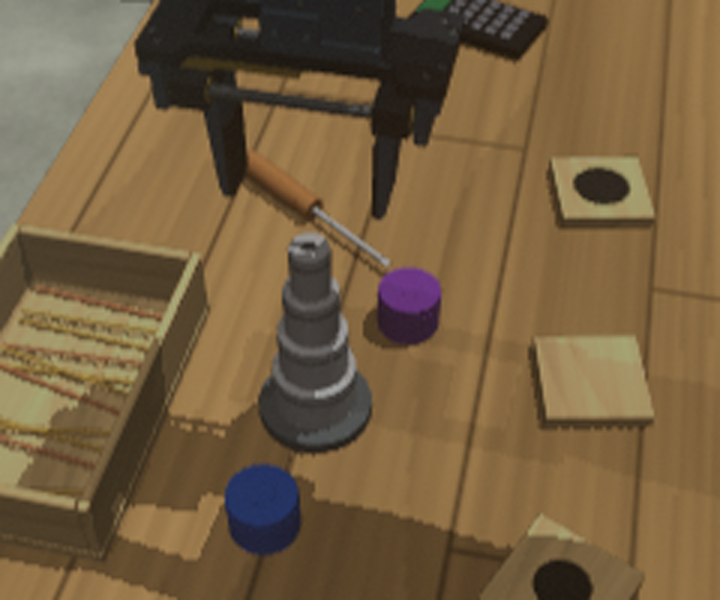

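The side crop shows the fingertips at (230,193) and (378,216), straddling and above the tower top at (310,247). I'll check the camera bias against the known TCP.

Run:
```python
from h import *
print(proj('side',(666.1,-41.4,233.3)), (200+304/3,80+204.5/3), proj('side',(666.1+45,-41.4,233.3)), proj('side',(666.1-45,-41.4,233.3)))
```

```text
[301.82143155 143.20115079] (301.3333333333333, 148.16666666666669) [279.78290064 139.91384542] [324.22143519 146.54634685]
```

View pics/top1.png

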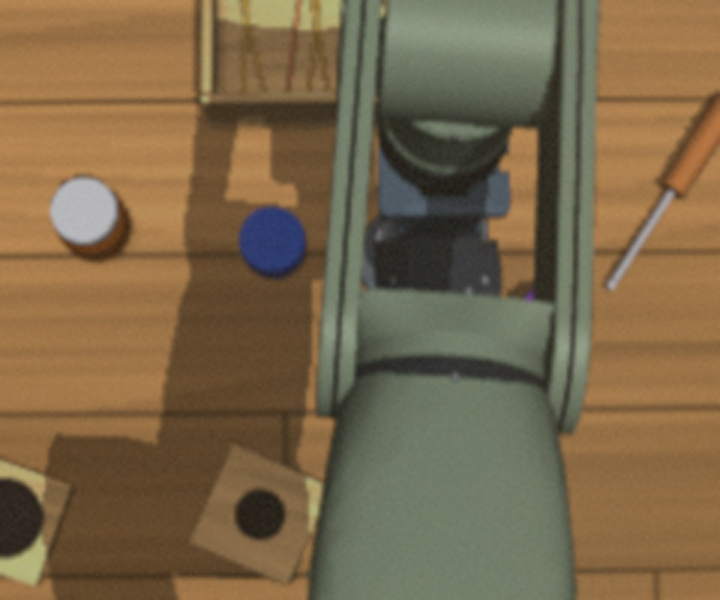

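Request:
drive_tool:
  motion:
    - [[0, -0.001, -0.009], [0, 0, 0]]
    - [[0, 0, -0.01], [0, 0, 0]]
    - [[0, 0, -0.01], [0, 0, 0]]
    - [[0, 0, -0.01], [0, 0, 0]]
    - [[0, 0, -0.01], [0, 0, 0]]
    - [[0, 0, -0.01], [0, 0, 0]]
    - [[0, 0, -0.01], [0, 0, 0]]
    - [[0, 0, -0.009], [0, 0, 0]]
    - [[0, 0, -0.005], [0, 0, 0]]
    - [[0, 0, -0.001], [0, 0, 0]]

```text
time_s: 3.53
ee_pos: [664.7, -45.6, 148.4]
ee_rot: [-180.0, 0.1, -0.2]
force: [-0.3, -0.5, -0.3]
gripper_width: 90.9
```

Request:
drive_tool:
  motion:
    - [[0, 0, 0], [0, 0, 0]]
    - [[0, 0, 0], [0, 0, 0]]
    - [[0, 0, 0], [0, 0, 0]]
    - [[0, 0, 0], [0, 0, 0]]
    - [[0, 0, 0], [0, 0, 0]]
    - [[0, 0, 0], [0, 0, 0]]
    - [[0, 0, 0], [0, 0, 0]]
    - [[0, 0, 0], [0, 0, 0]]
    - [[0, 0, 0], [0, 0, 0]]
    - [[0, 0, 0], [0, 0, 0]]
  claw: 0.25

```text
time_s: 4.37
ee_pos: [666.1, -45.6, 150.3]
ee_rot: [180.0, -0.1, -0.2]
force: [1.4, 0.5, -0.3]
gripper_width: 29.3
```

Run:
```python
from workcell import env
import cv2
s=env.state();print(s['ee_pos'],s['force'],s['gripper_width'])
for n in ("side",):
    f=env.grab_frame(n)[:,:,::-1]; c=f[100:260,220:420]; cv2.imwrite(f"pics/{n}2.png",cv2.resize(c,None,fx=3.5,fy=3.5,interpolation=2))
```

```text
[666.05511144 -45.58993805 150.34610717] [ 1.39868188  0.4715061  -0.31484372] 29.28826171347642
```

View pics/side2.png

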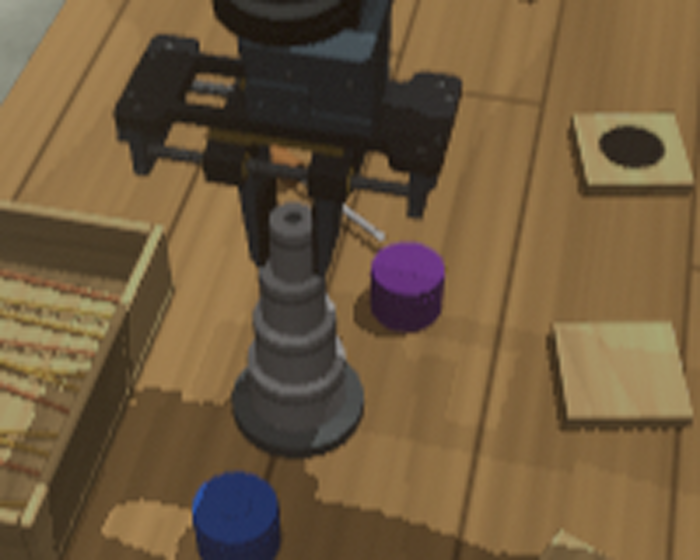

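Gripped at 29.3 mm with the tips above the second ledge. Now lifting and carrying to the plain block.

Request:
drive_tool:
  motion:
    - [[0, 0, 0.003], [0, 0, 0]]
    - [[0, 0, 0.006], [0, 0, 0]]
    - [[0, 0, 0.007], [0, 0, 0]]
    - [[0, 0, 0.007], [0, 0, 0]]
    - [[0, 0, 0.007], [0, 0, 0]]
    - [[-0.006, -0.002, 0], [0, 0, 0]]
    - [[-0.012, -0.004, 0], [0, 0, 0]]
    - [[-0.014, -0.005, 0], [0, 0, 0]]
    - [[-0.014, -0.005, 0], [0, 0, 0]]
    - [[-0.014, -0.005, 0], [0, 0, 0]]

```text
time_s: 5.25
ee_pos: [604.0, -66.9, 180.0]
ee_rot: [180.0, 0.0, -0.2]
force: [0.1, -0.7, -1.7]
gripper_width: 29.4
```

Request:
drive_tool:
  motion:
    - [[-0.015, -0.005, -0.006], [0, 0, 0]]
    - [[-0.015, -0.005, -0.006], [0, 0, 0]]
    - [[-0.015, -0.005, -0.006], [0, 0, 0]]
    - [[-0.015, -0.005, -0.006], [0, 0, 0]]
    - [[-0.015, -0.005, -0.006], [0, 0, 0]]
    - [[-0.015, -0.005, -0.006], [0, 0, 0]]
    - [[-0.015, -0.005, -0.006], [0, 0, 0]]
    - [[-0.015, -0.005, -0.006], [0, 0, 0]]
    - [[-0.015, -0.005, -0.006], [0, 0, 0]]
    - [[-0.012, -0.005, -0.006], [0, 0, 0]]

```text
time_s: 6.08
ee_pos: [456.5, -116.7, 119.9]
ee_rot: [180.0, 0.0, -0.2]
force: [-0.6, -0.0, -2.2]
gripper_width: 29.3
```

Request:
drive_tool:
  motion:
    - [[-0.008, -0.002, -0.01], [0, 0, 0]]
    - [[-0.001, 0, -0.014], [0, 0, 0]]
    - [[0, 0, -0.014], [0, 0, 0]]
    - [[0, 0, -0.014], [0, 0, 0]]
    - [[0, 0, -0.014], [0, 0, 0]]
    - [[0, 0, -0.012], [0, 0, 0]]
    - [[0, 0, -0.008], [0, 0, 0]]
    - [[0, 0, -0.004], [0, 0, 0]]
    - [[0, 0, -0.002], [0, 0, 0]]
    - [[0, 0, -0.001], [0, 0, 0]]

```text
time_s: 6.92
ee_pos: [449.5, -118.7, 27.2]
ee_rot: [180.0, -0.0, -0.2]
force: [0.4, -0.2, -1.8]
gripper_width: 29.5
```

Request:
drive_tool:
  motion:
    - [[0, 0, -0.001], [0, 0, 0]]
    - [[0, 0, -0.001], [0, 0, 0]]
    - [[0, 0, -0.0005], [0, 0, 0]]
    - [[0, 0, 0], [0, 0, 0]]
    - [[0, 0, 0], [0, 0, 0]]
    - [[0, 0, 0], [0, 0, 0]]
    - [[0, 0, 0], [0, 0, 0]]
    - [[0, 0, 0], [0, 0, 0]]
    - [[0, 0, 0], [0, 0, 0]]
    - [[0, 0, 0], [0, 0, 0]]

```text
time_s: 7.75
ee_pos: [449.3, -118.6, 24.5]
ee_rot: [-180.0, -0.0, -0.2]
force: [0.1, -0.2, -2.5]
gripper_width: 28.9
```

Run:
```python
from workcell import env
import cv2
s=env.state();print(s['ee_pos'],s['force'],s['gripper_width'])
for n in ("side",):
    f=env.grab_frame(n)[:,:,::-1]; c=f[100:260,280:480]; cv2.imwrite(f"pics/{n}3.png",cv2.resize(c,None,fx=3.5,fy=3.5,interpolation=2))
```

```text
[ 449.26069007 -118.56257403   24.48281792] [ 0.07001576 -0.18037581 -2.47219415] 28.911008033812074
```

View pics/side3.png

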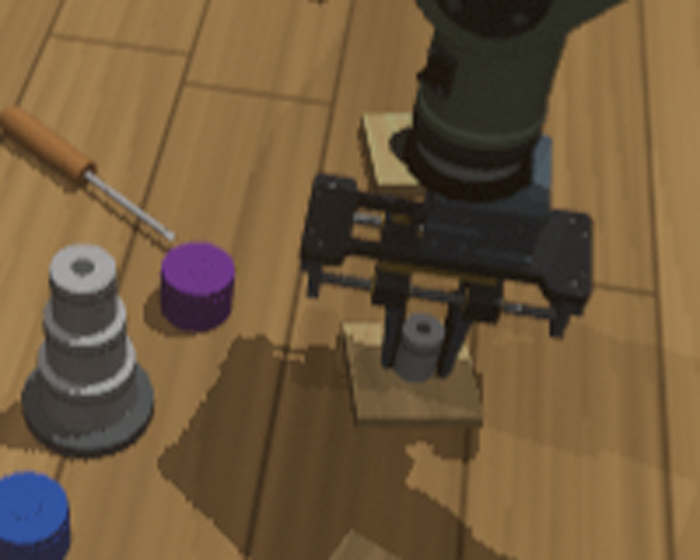

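The small collar is upright over the middle of the plain block, and the remaining tower (hub at 83,266 in the crop) is undisturbed. Lowering the last bit, then releasing.

Request:
drive_tool:
  motion:
    - [[0, 0, -0.0005], [0, 0, 0]]
    - [[0, 0, -0.0005], [0, 0, 0]]
    - [[0, 0, 0], [0, 0, 0]]
    - [[0, 0, 0], [0, 0, 0]]
    - [[0, 0, 0], [0, 0, 0]]
    - [[0, 0, 0], [0, 0, 0]]
    - [[0, 0, 0], [0, 0, 0]]
    - [[0, 0, 0], [0, 0, 0]]
    - [[0, 0, 0], [0, 0, 0]]
    - [[0, 0, 0], [0, 0, 0]]

```text
time_s: 8.63
ee_pos: [449.4, -118.6, 24.1]
ee_rot: [180.0, -0.0, -0.2]
force: [-1.9, 1.0, 5.5]
gripper_width: 29.7
```

Request:
drive_tool:
  motion:
    - [[0, 0, 0], [0, 0, 0]]
    - [[0, 0, 0], [0, 0, 0]]
    - [[0, 0, 0], [0, 0, 0]]
    - [[0, 0, 0], [0, 0, 0]]
    - [[0, 0, 0], [0, 0, 0]]
    - [[0, 0, 0.005], [0, 0, 0]]
    - [[0, 0, 0.01], [0, 0, 0]]
    - [[0, 0, 0.015], [0, 0, 0]]
    - [[0, 0, 0.02], [0, 0, 0]]
    - [[0, 0, 0.02], [0, 0, 0]]
  claw: 1

```text
time_s: 9.47
ee_pos: [448.9, -118.5, 94.3]
ee_rot: [-180.0, 0.0, -0.2]
force: [0.8, -0.4, 1.0]
gripper_width: 90.0
```

Run:
```python
from h import *
s=env.state();print(s['ee_pos'],s['force'],s['gripper_width'])
f=env.grab_frame("side")[:,:,::-1]; c=f[100:260,280:480]; cv2.imwrite("pics/side4.png",cv2.resize(c,None,fx=3.5,fy=3.5,interpolation=2))
```

```text
[ 448.89778288 -118.46914126   94.25660434] [ 0.75588541 -0.4469236   1.03474556] 89.96734072910982
```

View pics/side4.png

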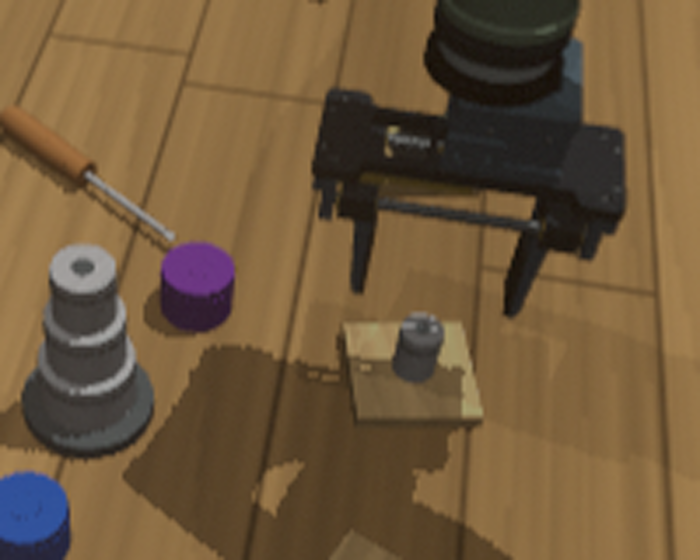

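The small collar stands on the plain block with its top at about (421,325) in the crop. I'll use it and the tower dimple to refine the tower position.

Run:
```python
from h import *
print('small',onz('side',280+421/3.5,100+324/3.5,56)); print('third top',onz('side',280+83/3.5,100+266/3.5,140))
```

```text
small [ 448.83822603 -118.31565351]
third top [665.27665029 -42.64858366]
```

Request:
drive_tool:
  motion:
    - [[0.013, 0.005, 0.007], [0, 0, 0]]
    - [[0.013, 0.005, 0.007], [0, 0, 0]]
    - [[0.013, 0.005, 0.007], [0, 0, 0]]
    - [[0.013, 0.005, 0.007], [0, 0, 0]]
    - [[0.013, 0.005, 0.007], [0, 0, 0]]
    - [[0.013, 0.005, 0.007], [0, 0, 0]]
    - [[0.013, 0.005, 0.007], [0, 0, 0]]
    - [[0.013, 0.005, 0.007], [0, 0, 0]]
    - [[0.013, 0.005, 0.007], [0, 0, 0]]
    - [[0.013, 0.005, 0.007], [0, 0, 0]]

```text
time_s: 10.35
ee_pos: [579.7, -68.3, 163.7]
ee_rot: [180.0, 0.0, -0.2]
force: [-0.4, -0.1, 0.1]
gripper_width: 91.2
```

Request:
drive_tool:
  motion:
    - [[0.013, 0.004, 0], [0, 0, 0]]
    - [[0.013, 0.004, 0], [0, 0, 0]]
    - [[0.013, 0.004, 0], [0, 0, 0]]
    - [[0.013, 0.004, 0], [0, 0, 0]]
    - [[0.013, 0.004, 0], [0, 0, 0]]
    - [[0.013, 0.004, 0], [0, 0, 0]]
    - [[0.006, 0.001, -0.003], [0, 0, 0]]
    - [[0.002, 0.0006, -0.006], [0, 0, 0]]
    - [[0, 0, -0.01], [0, 0, 0]]
    - [[0, 0, -0.01], [0, 0, 0]]

```text
time_s: 11.18
ee_pos: [664.4, -43.1, 133.3]
ee_rot: [180.0, 0.1, -0.2]
force: [0.0, -0.3, 0.0]
gripper_width: 91.2
```

Request:
drive_tool:
  motion:
    - [[0, 0, -0.008], [0, 0, 0]]
    - [[0, 0, -0.008], [0, 0, 0]]
    - [[0, 0, -0.005], [0, 0, 0]]
    - [[0, 0, -0.003], [0, 0, 0]]
    - [[0, 0, -0.002], [0, 0, 0]]
    - [[0, 0, -0.0005], [0, 0, 0]]
    - [[0, 0, 0], [0, 0, 0]]
    - [[0, 0, 0], [0, 0, 0]]
    - [[0, 0, 0], [0, 0, 0]]
    - [[0, 0, 0], [0, 0, 0]]

```text
time_s: 12.02
ee_pos: [665.5, -43.0, 108.4]
ee_rot: [180.0, -0.0, -0.2]
force: [0.5, 0.3, 0.2]
gripper_width: 91.1
```

Request:
drive_tool:
  motion:
    - [[0, 0, 0], [0, 0, 0]]
    - [[0, 0, 0], [0, 0, 0]]
    - [[0, 0, 0], [0, 0, 0]]
    - [[0, 0, 0], [0, 0, 0]]
    - [[0, 0, 0], [0, 0, 0]]
    - [[0, 0, 0], [0, 0, 0]]
    - [[0, 0, 0], [0, 0, 0]]
    - [[0, 0, 0], [0, 0, 0]]
    - [[0, 0, 0], [0, 0, 0]]
    - [[0, 0, 0], [0, 0, 0]]
  claw: 0.35
  force: 35

```text
time_s: 12.85
ee_pos: [665.9, -43.0, 108.2]
ee_rot: [180.0, -0.1, -0.2]
force: [2.7, -0.4, 0.1]
gripper_width: 41.6
```

Request:
drive_tool:
  motion:
    - [[0, 0, 0.003], [0, 0, 0]]
    - [[0, 0, 0.006], [0, 0, 0]]
    - [[0, 0, 0.007], [0, 0, 0]]
    - [[0, 0, 0.007], [0, 0, 0]]
    - [[0, 0, 0.007], [0, 0, 0]]
    - [[-0.006, 0.004, 0], [0, 0, 0]]
    - [[-0.012, 0.007, 0], [0, 0, 0]]
    - [[-0.014, 0.008, 0], [0, 0, 0]]
    - [[-0.014, 0.008, 0], [0, 0, 0]]
    - [[-0.014, 0.008, 0], [0, 0, 0]]

```text
time_s: 13.68
ee_pos: [603.9, -7.4, 138.0]
ee_rot: [-180.0, 0.0, -0.2]
force: [1.1, 0.4, -3.1]
gripper_width: 41.4
```

Request:
drive_tool:
  motion:
    - [[-0.015, 0.009, -0.004], [0, 0, 0]]
    - [[-0.015, 0.009, -0.004], [0, 0, 0]]
    - [[-0.015, 0.009, -0.004], [0, 0, 0]]
    - [[-0.015, 0.009, -0.004], [0, 0, 0]]
    - [[-0.015, 0.009, -0.004], [0, 0, 0]]
    - [[-0.015, 0.009, -0.004], [0, 0, 0]]
    - [[-0.015, 0.009, -0.004], [0, 0, 0]]
    - [[-0.015, 0.009, -0.004], [0, 0, 0]]
    - [[-0.015, 0.009, -0.004], [0, 0, 0]]
    - [[-0.011, 0.008, -0.004], [0, 0, 0]]

```text
time_s: 14.52
ee_pos: [457.1, 81.5, 98.0]
ee_rot: [-180.0, 0.1, -0.2]
force: [-0.9, -0.3, -3.2]
gripper_width: 41.5
```

Request:
drive_tool:
  motion:
    - [[-0.004, 0.003, -0.008], [0, 0, 0]]
    - [[0, 0, -0.012], [0, 0, 0]]
    - [[0, 0, -0.012], [0, 0, 0]]
    - [[0, 0, -0.012], [0, 0, 0]]
    - [[0, 0, -0.01], [0, 0, 0]]
    - [[0, 0, -0.007], [0, 0, 0]]
    - [[0, 0, -0.005], [0, 0, 0]]
    - [[0, 0, -0.003], [0, 0, 0]]
    - [[0, 0, -0.001], [0, 0, 0]]
    - [[0, 0, -0.001], [0, 0, 0]]

```text
time_s: 15.35
ee_pos: [455.7, 84.1, 27.1]
ee_rot: [-180.0, -0.0, -0.2]
force: [-0.1, 0.5, -1.8]
gripper_width: 41.1
```

Run:
```python
from h import *
s=env.state();print(s['ee_pos'],s['force'],s['gripper_width'])
f=env.grab_frame("side")[:,:,::-1]; c=f[140:300,260:460]; cv2.imwrite("pics/side5.png",cv2.resize(c,None,fx=3.5,fy=3.5,interpolation=2))
```

```text
[455.66840881  84.05605491  27.13672715] [-0.07733024  0.51939362 -1.78110914] 41.05840186553344
```

View pics/side5.png

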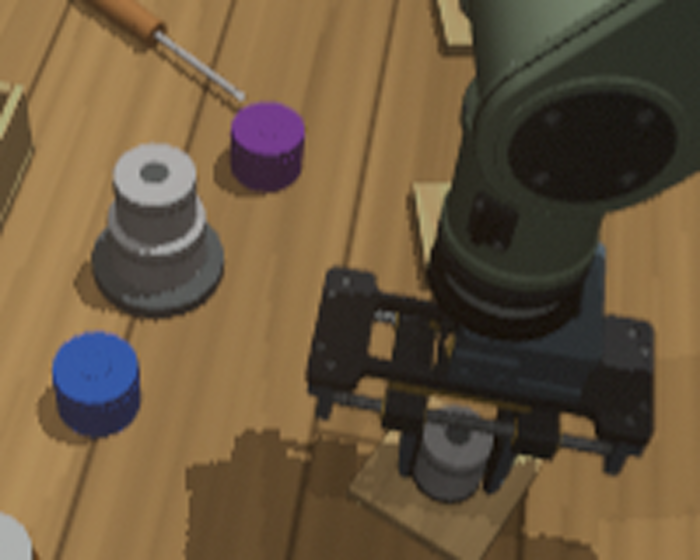

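The third collar is upright over its disc, with its top at (457,430) in the crop; the rest of the tower is intact at (154,172). Lowering it the last 3.5 mm, then releasing.

Request:
drive_tool:
  motion:
    - [[0, 0, -0.001], [0, 0, 0]]
    - [[0, 0, -0.001], [0, 0, 0]]
    - [[0, 0, -0.001], [0, 0, 0]]
    - [[0, 0, -0.0005], [0, 0, 0]]
    - [[0, 0, 0], [0, 0, 0]]
    - [[0, 0, 0], [0, 0, 0]]
    - [[0, 0, 0], [0, 0, 0]]
    - [[0, 0, 0], [0, 0, 0]]
    - [[0, 0, 0], [0, 0, 0]]
    - [[0, 0, 0], [0, 0, 0]]

```text
time_s: 16.23
ee_pos: [455.5, 84.1, 24.1]
ee_rot: [-180.0, -0.0, -0.2]
force: [-1.8, -1.0, 5.6]
gripper_width: 41.3
```

Request:
drive_tool:
  motion:
    - [[0, 0, 0], [0, 0, 0]]
    - [[0, 0, 0], [0, 0, 0]]
    - [[0, 0, 0], [0, 0, 0]]
    - [[0, 0, 0], [0, 0, 0]]
    - [[0, 0, 0], [0, 0, 0]]
    - [[0, 0, 0.005], [0, 0, 0]]
    - [[0, 0, 0.01], [0, 0, 0]]
    - [[0, 0, 0.015], [0, 0, 0]]
    - [[0, 0, 0.02], [0, 0, 0]]
    - [[0, 0, 0.02], [0, 0, 0]]
  claw: 1

```text
time_s: 17.07
ee_pos: [454.9, 84.0, 94.2]
ee_rot: [180.0, 0.1, -0.2]
force: [1.2, -0.3, -0.1]
gripper_width: 91.3
```

Run:
```python
from h import *
s=env.state();print(s['ee_pos'],s['force'],s['gripper_width'])
f=env.grab_frame("side")[:,:,::-1]; c=f[140:300,260:460]; cv2.imwrite("pics/side6.png",cv2.resize(c,None,fx=3.5,fy=3.5,interpolation=2))
```

```text
[454.87698867  83.97299707  94.21993065] [ 1.16666016 -0.33353207 -0.10908904] 91.27801760584613
```

View pics/side6.png

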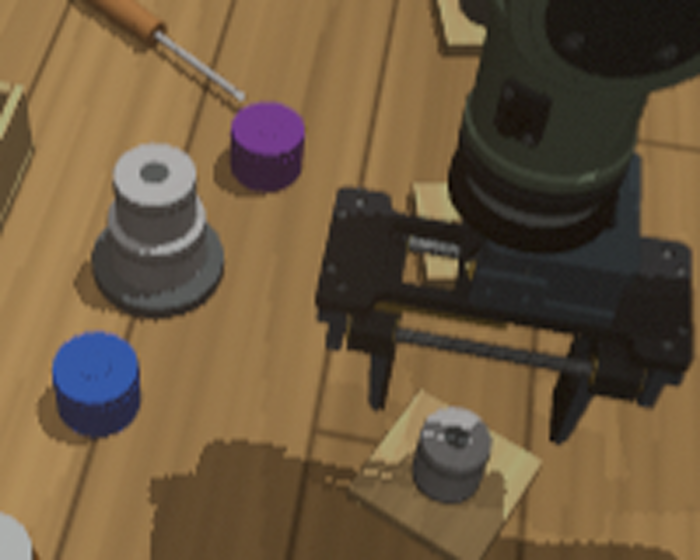

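Third collar standing centred on its block at (451,455). Next, the second collar.

Request:
drive_tool:
  motion:
    - [[0.013, -0.008, 0.003], [0, 0, 0]]
    - [[0.013, -0.008, 0.003], [0, 0, 0]]
    - [[0.013, -0.008, 0.003], [0, 0, 0]]
    - [[0.013, -0.008, 0.003], [0, 0, 0]]
    - [[0.013, -0.008, 0.003], [0, 0, 0]]
    - [[0.013, -0.008, 0.003], [0, 0, 0]]
    - [[0.013, -0.008, 0.003], [0, 0, 0]]
    - [[0.013, -0.008, 0.003], [0, 0, 0]]
    - [[0.013, -0.008, 0.003], [0, 0, 0]]
    - [[0.013, -0.008, 0.003], [0, 0, 0]]

```text
time_s: 17.95
ee_pos: [585.7, 3.6, 123.5]
ee_rot: [180.0, 0.0, -0.2]
force: [0.7, 0.1, -0.2]
gripper_width: 91.2
```

Request:
drive_tool:
  motion:
    - [[0.014, -0.008, 0], [0, 0, 0]]
    - [[0.014, -0.008, 0], [0, 0, 0]]
    - [[0.014, -0.008, 0], [0, 0, 0]]
    - [[0.014, -0.008, 0], [0, 0, 0]]
    - [[0.014, -0.008, 0], [0, 0, 0]]
    - [[0.007, -0.005, 0], [0, 0, 0]]
    - [[0.003, -0.002, 0], [0, 0, 0]]
    - [[0, 0, -0.005], [0, 0, 0]]
    - [[0, 0, -0.01], [0, 0, 0]]
    - [[0, 0, -0.01], [0, 0, 0]]

```text
time_s: 18.78
ee_pos: [664.4, -42.5, 97.7]
ee_rot: [-180.0, 0.0, -0.2]
force: [0.9, -0.7, 0.9]
gripper_width: 91.3
```

Request:
drive_tool:
  motion:
    - [[0, 0, -0.008], [0, 0, 0]]
    - [[0, 0, -0.008], [0, 0, 0]]
    - [[0, 0, -0.006], [0, 0, 0]]
    - [[0, 0, -0.005], [0, 0, 0]]
    - [[0, 0, -0.003], [0, 0, 0]]
    - [[0, 0, -0.002], [0, 0, 0]]
    - [[0, 0, -0.0005], [0, 0, 0]]
    - [[0, 0, 0], [0, 0, 0]]
    - [[0, 0, 0], [0, 0, 0]]
    - [[0, 0, 0], [0, 0, 0]]

```text
time_s: 19.62
ee_pos: [665.5, -43.0, 66.4]
ee_rot: [180.0, -0.1, -0.2]
force: [-0.4, 0.7, -0.1]
gripper_width: 91.3
```

Request:
drive_tool:
  motion:
    - [[0, 0, 0], [0, 0, 0]]
    - [[0, 0, 0], [0, 0, 0]]
    - [[0, 0, 0], [0, 0, 0]]
    - [[0, 0, 0], [0, 0, 0]]
    - [[0, 0, 0], [0, 0, 0]]
    - [[0, 0, 0], [0, 0, 0]]
    - [[0, 0, 0], [0, 0, 0]]
    - [[0, 0, 0], [0, 0, 0]]
    - [[0, 0, 0], [0, 0, 0]]
    - [[0, 0, 0], [0, 0, 0]]
  claw: 0.48
  force: 40

```text
time_s: 20.45
ee_pos: [665.7, -43.0, 66.1]
ee_rot: [180.0, -0.1, -0.2]
force: [2.7, 0.3, -0.1]
gripper_width: 53.3
```

Request:
drive_tool:
  motion:
    - [[0, 0, 0.004], [0, 0, 0]]
    - [[0, 0, 0.008], [0, 0, 0]]
    - [[0, 0, 0.012], [0, 0, 0]]
    - [[0, 0, 0.013], [0, 0, 0]]
    - [[0, 0, 0.013], [0, 0, 0]]
    - [[0, 0, 0.014], [0, 0, 0]]
    - [[-0.005, -0.008, 0], [0, 0, 0]]
    - [[-0.01, -0.015, 0], [0, 0, 0]]
    - [[-0.012, -0.018, 0], [0, 0, 0]]
    - [[-0.012, -0.018, 0], [0, 0, 0]]

```text
time_s: 21.28
ee_pos: [623.8, -103.5, 128.9]
ee_rot: [180.0, 0.2, -0.2]
force: [0.4, -0.4, -2.7]
gripper_width: 53.5
```

Request:
drive_tool:
  motion:
    - [[-0.013, -0.02, 0], [0, 0, 0]]
    - [[-0.013, -0.02, 0], [0, 0, 0]]
    - [[-0.013, -0.02, 0], [0, 0, 0]]
    - [[-0.013, -0.02, 0], [0, 0, 0]]
    - [[-0.013, -0.02, 0], [0, 0, 0]]
    - [[-0.013, -0.02, 0], [0, 0, 0]]
    - [[-0.013, -0.02, 0], [0, 0, 0]]
    - [[-0.013, -0.02, 0], [0, 0, 0]]
    - [[-0.013, -0.02, 0], [0, 0, 0]]
    - [[-0.013, -0.02, 0], [0, 0, 0]]

```text
time_s: 22.12
ee_pos: [493.0, -303.2, 129.0]
ee_rot: [-179.9, 0.2, -0.3]
force: [0.1, -0.7, -3.0]
gripper_width: 53.6
```

Request:
drive_tool:
  motion:
    - [[-0.012, -0.018, -0.003], [0, 0, 0]]
    - [[-0.012, -0.018, -0.007], [0, 0, 0]]
    - [[-0.008, -0.012, -0.01], [0, 0, 0]]
    - [[-0.003, -0.005, -0.01], [0, 0, 0]]
    - [[-0.001, -0.002, -0.01], [0, 0, 0]]
    - [[0, 0, -0.01], [0, 0, 0]]
    - [[0, 0, -0.01], [0, 0, 0]]
    - [[0, 0, -0.01], [0, 0, 0]]
    - [[0, 0, -0.008], [0, 0, 0]]
    - [[0, 0, -0.006], [0, 0, 0]]

```text
time_s: 22.95
ee_pos: [460.4, -356.1, 44.6]
ee_rot: [-179.9, 0.1, -0.2]
force: [0.5, 0.7, -3.7]
gripper_width: 53.7
```

Request:
drive_tool:
  motion:
    - [[0, 0, -0.005], [0, 0, 0]]
    - [[0, 0, -0.005], [0, 0, 0]]
    - [[0, 0, -0.003], [0, 0, 0]]
    - [[0, 0, -0.003], [0, 0, 0]]
    - [[0, 0, -0.002], [0, 0, 0]]
    - [[0, 0, -0.001], [0, 0, 0]]
    - [[0, 0, 0], [0, 0, 0]]
    - [[0, 0, 0], [0, 0, 0]]
    - [[0, 0, 0], [0, 0, 0]]
    - [[0, 0, 0], [0, 0, 0]]

```text
time_s: 23.78
ee_pos: [460.4, -357.1, 27.2]
ee_rot: [180.0, -0.0, -0.2]
force: [-0.9, 0.8, -3.9]
gripper_width: 53.3
```

Run:
```python
from h import *
s=env.state();print(s['ee_pos'],s['force'],s['gripper_width'])
f=env.grab_frame("side")[:,:,::-1]; c=f[40:240,260:460]; cv2.imwrite("pics/side7.png",cv2.resize(c,None,fx=3,fy=3,interpolation=2))
```

```text
[ 460.38160018 -357.12025197   27.22222583] [-0.94769892  0.82547322 -3.87946224] 53.31431839484606
```

View pics/side7.png

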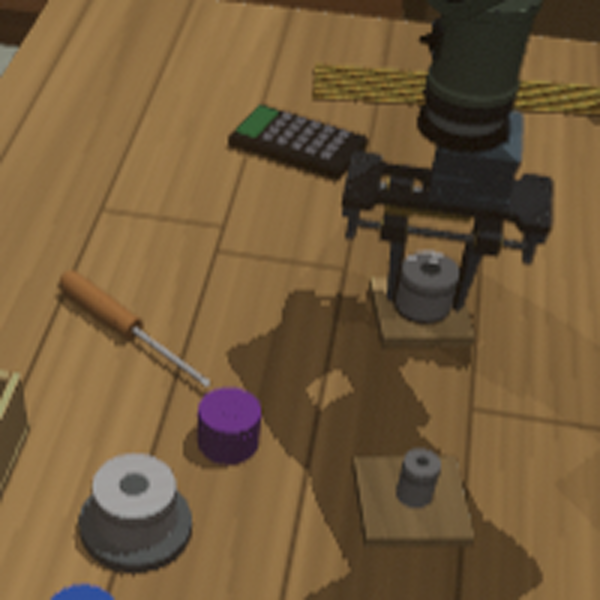

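The second collar is just above its block at (428,285), upright; the largest is alone on its foot plate at (134,488), and the small one at (420,475) is upright.

Request:
drive_tool:
  motion:
    - [[0, 0, -0.001], [0, 0, 0]]
    - [[0, 0, -0.001], [0, 0, 0]]
    - [[0, 0, -0.001], [0, 0, 0]]
    - [[0, 0, -0.0005], [0, 0, 0]]
    - [[0, 0, 0], [0, 0, 0]]
    - [[0, 0, 0], [0, 0, 0]]
    - [[0, 0, 0], [0, 0, 0]]
    - [[0, 0, 0], [0, 0, 0]]
    - [[0, 0, 0], [0, 0, 0]]
    - [[0, 0, 0], [0, 0, 0]]

```text
time_s: 24.67
ee_pos: [460.3, -357.0, 24.0]
ee_rot: [180.0, -0.0, -0.2]
force: [-0.3, 1.5, 6.2]
gripper_width: 53.4
```

Request:
drive_tool:
  motion:
    - [[0, 0, 0], [0, 0, 0]]
    - [[0, 0, 0], [0, 0, 0]]
    - [[0, 0, 0], [0, 0, 0]]
    - [[0, 0, 0], [0, 0, 0]]
    - [[0, 0, 0], [0, 0, 0]]
    - [[0, 0, 0.005], [0, 0, 0]]
    - [[0, 0, 0.01], [0, 0, 0]]
    - [[0, 0, 0.015], [0, 0, 0]]
    - [[0, 0, 0.02], [0, 0, 0]]
    - [[0, 0, 0.02], [0, 0, 0]]
  claw: 1

```text
time_s: 25.5
ee_pos: [460.2, -356.9, 94.9]
ee_rot: [180.0, -0.0, -0.2]
force: [0.0, 0.3, 0.3]
gripper_width: 91.3
```

Run:
```python
from h import *
s=env.state();print(s['ee_pos'],s['force'],s['gripper_width'])
f=env.grab_frame("side")[:,:,::-1]; c=f[40:240,260:460]; cv2.imwrite("pics/side8.png",cv2.resize(c,None,fx=3,fy=3,interpolation=2))
print('largest top c',onz('side',260+134/3,40+484/3,56))
```

```text
[ 460.23977456 -356.93261628   94.85872426] [0.00088472 0.34806955 0.28663402] 91.27376969314368
largest top c [665.28246433 -42.08292128]
```

View pics/side8.png

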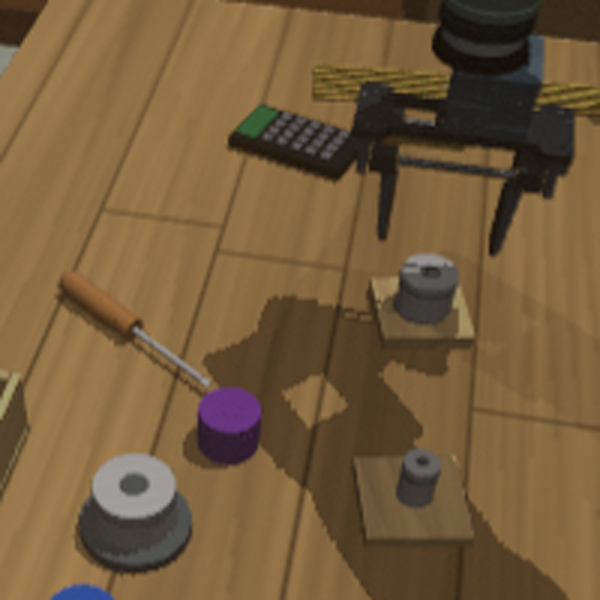

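Request:
drive_tool:
  motion:
    - [[0.005, 0.008, 0], [0, 0, 0]]
    - [[0.01, 0.015, 0], [0, 0, 0]]
    - [[0.013, 0.02, 0], [0, 0, 0]]
    - [[0.013, 0.02, 0], [0, 0, 0]]
    - [[0.013, 0.02, 0], [0, 0, 0]]
    - [[0.013, 0.02, 0], [0, 0, 0]]
    - [[0.013, 0.02, 0], [0, 0, 0]]
    - [[0.013, 0.02, 0], [0, 0, 0]]
    - [[0.013, 0.02, 0], [0, 0, 0]]
    - [[0.013, 0.02, 0], [0, 0, 0]]

```text
time_s: 26.38
ee_pos: [579.3, -171.9, 92.5]
ee_rot: [-180.0, 0.1, -0.2]
force: [0.4, -0.4, 0.2]
gripper_width: 91.2
```

Request:
drive_tool:
  motion:
    - [[0.013, 0.02, 0], [0, 0, 0]]
    - [[0.013, 0.02, 0], [0, 0, 0]]
    - [[0.013, 0.02, 0], [0, 0, 0]]
    - [[0.013, 0.02, 0], [0, 0, 0]]
    - [[0.013, 0.02, 0], [0, 0, 0]]
    - [[0.012, 0.018, 0], [0, 0, 0]]
    - [[0.006, 0.009, 0], [0, 0, 0]]
    - [[0.002, 0.003, 0], [0, 0, 0]]
    - [[0.001, 0.001, 0], [0, 0, 0]]
    - [[0, 0, -0.01], [0, 0, 0]]

```text
time_s: 27.22
ee_pos: [666.2, -43.4, 84.8]
ee_rot: [180.0, -0.2, -0.2]
force: [0.2, -0.1, -0.1]
gripper_width: 91.1
```

Request:
drive_tool:
  motion:
    - [[0, 0, -0.008], [0, 0, 0]]
    - [[0, 0, -0.01], [0, 0, 0]]
    - [[0, 0, -0.01], [0, 0, 0]]
    - [[0, 0, -0.008], [0, 0, 0]]
    - [[0, 0, -0.007], [0, 0, 0]]
    - [[0, 0, -0.006], [0, 0, 0]]
    - [[0, 0, -0.005], [0, 0, 0]]
    - [[0, 0, -0.003], [0, 0, 0]]
    - [[0, 0, -0.0015], [0, 0, 0]]
    - [[0, 0, -0.001], [0, 0, 0]]

```text
time_s: 28.05
ee_pos: [665.4, -42.9, 24.0]
ee_rot: [180.0, -0.0, -0.2]
force: [0.1, -0.1, 0.9]
gripper_width: 91.4
```

Request:
drive_tool:
  motion:
    - [[0, 0, 0], [0, 0, 0]]
    - [[0, 0, 0], [0, 0, 0]]
    - [[0, 0, 0], [0, 0, 0]]
    - [[0, 0, 0], [0, 0, 0]]
    - [[0, 0, 0], [0, 0, 0]]
    - [[0, 0, 0], [0, 0, 0]]
    - [[0, 0, 0], [0, 0, 0]]
    - [[0, 0, 0], [0, 0, 0]]
    - [[0, 0, 0], [0, 0, 0]]
    - [[0, 0, 0], [0, 0, 0]]
  claw: 0.6
  force: 45

```text
time_s: 28.88
ee_pos: [666.2, -43.0, 24.4]
ee_rot: [180.0, -0.1, -0.2]
force: [4.3, -0.3, 1.4]
gripper_width: 65.8
```

Request:
drive_tool:
  motion:
    - [[0, 0, 0.004], [0, 0, 0]]
    - [[0, 0, 0.008], [0, 0, 0]]
    - [[0, 0, 0.012], [0, 0, 0]]
    - [[0, 0, 0.013], [0, 0, 0]]
    - [[0, 0, 0.013], [0, 0, 0]]
    - [[0, 0, 0.014], [0, 0, 0]]
    - [[-0.005, 0.008, 0.003], [0, 0, 0]]
    - [[-0.01, 0.015, 0.003], [0, 0, 0]]
    - [[-0.012, 0.018, 0.003], [0, 0, 0]]
    - [[-0.012, 0.018, 0.003], [0, 0, 0]]

```text
time_s: 29.72
ee_pos: [623.5, 17.7, 99.1]
ee_rot: [-180.0, 0.2, -0.3]
force: [-0.8, 0.2, -4.5]
gripper_width: 65.5
```

Request:
drive_tool:
  motion:
    - [[-0.013, 0.021, 0], [0, 0, 0]]
    - [[-0.013, 0.021, 0], [0, 0, 0]]
    - [[-0.013, 0.021, 0], [0, 0, 0]]
    - [[-0.013, 0.021, 0], [0, 0, 0]]
    - [[-0.013, 0.021, 0], [0, 0, 0]]
    - [[-0.013, 0.021, 0], [0, 0, 0]]
    - [[-0.013, 0.021, 0], [0, 0, 0]]
    - [[-0.013, 0.021, 0], [0, 0, 0]]
    - [[-0.013, 0.021, 0], [0, 0, 0]]
    - [[-0.013, 0.021, 0], [0, 0, 0]]

```text
time_s: 30.55
ee_pos: [492.7, 227.3, 99.3]
ee_rot: [180.0, 0.2, -0.2]
force: [-0.7, -0.3, -5.0]
gripper_width: 65.1
```

Request:
drive_tool:
  motion:
    - [[-0.013, 0.021, -0.003], [0, 0, 0]]
    - [[-0.012, 0.019, -0.006], [0, 0, 0]]
    - [[-0.01, 0.015, -0.008], [0, 0, 0]]
    - [[-0.006, 0.009, -0.008], [0, 0, 0]]
    - [[-0.002, 0.004, -0.008], [0, 0, 0]]
    - [[0, 0, -0.008], [0, 0, 0]]
    - [[0, 0, -0.008], [0, 0, 0]]
    - [[0, 0, -0.008], [0, 0, 0]]
    - [[0, 0, -0.006], [0, 0, 0]]
    - [[0, 0, -0.004], [0, 0, 0]]

```text
time_s: 31.38
ee_pos: [453.3, 293.1, 31.9]
ee_rot: [180.0, 0.1, -0.3]
force: [-1.0, 0.4, -4.8]
gripper_width: 65.4
```

Request:
drive_tool:
  motion:
    - [[0, 0, -0.002], [0, 0, 0]]
    - [[0, 0, -0.002], [0, 0, 0]]
    - [[0, 0, -0.001], [0, 0, 0]]
    - [[0, 0, -0.001], [0, 0, 0]]
    - [[0, 0, 0], [0, 0, 0]]
    - [[0, 0, 0], [0, 0, 0]]
    - [[0, 0, 0], [0, 0, 0]]
    - [[0, 0, 0], [0, 0, 0]]
    - [[0, 0, 0], [0, 0, 0]]
    - [[0, 0, 0], [0, 0, 0]]

```text
time_s: 32.22
ee_pos: [453.3, 294.1, 27.1]
ee_rot: [-180.0, -0.0, -0.2]
force: [-0.7, -0.7, -3.8]
gripper_width: 65.3
```

Run:
```python
from h import *
s=env.state();print(s['ee_pos'],s['force'],s['gripper_width'])
f=env.grab_frame("side")[:,:,::-1]; c=f[200:400,240:480]; cv2.imwrite("pics/side9.png",cv2.resize(c,None,fx=3,fy=3,interpolation=2))
```

```text
[453.29497926 294.09004172  27.08101846] [-0.68514515 -0.7048962  -3.84163424] 65.26717737032715
```

View pics/side9.png

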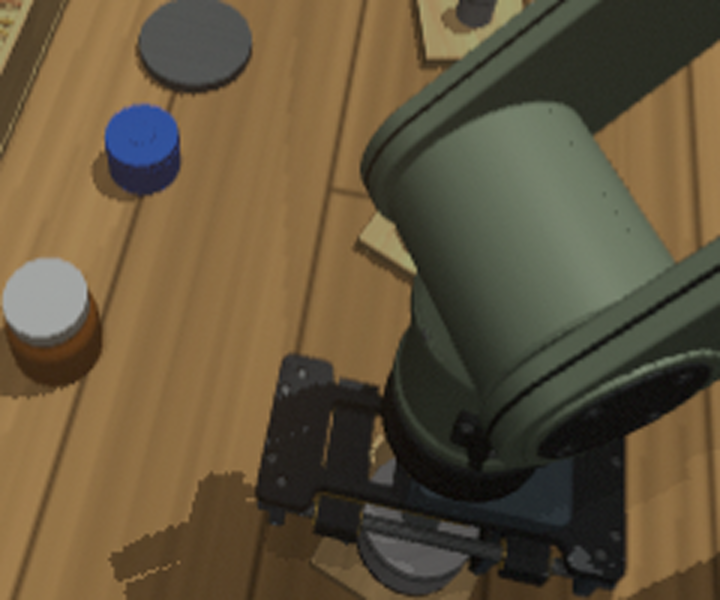

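The gripper holds the largest collar over its block at (415,550); the foot plate at (195,42) is empty, and the jar at (50,320) is untouched.

Request:
drive_tool:
  motion:
    - [[0, 0, -0.001], [0, 0, 0]]
    - [[0, 0, -0.001], [0, 0, 0]]
    - [[0, 0, -0.001], [0, 0, 0]]
    - [[0, 0, -0.0005], [0, 0, 0]]
    - [[0, 0, 0], [0, 0, 0]]
    - [[0, 0, 0], [0, 0, 0]]
    - [[0, 0, 0], [0, 0, 0]]
    - [[0, 0, 0], [0, 0, 0]]
    - [[0, 0, 0], [0, 0, 0]]
    - [[0, 0, 0], [0, 0, 0]]

```text
time_s: 33.1
ee_pos: [453.3, 294.1, 24.3]
ee_rot: [-180.0, -0.0, -0.2]
force: [-1.7, -1.4, 6.0]
gripper_width: 65.2
```

Request:
drive_tool:
  motion:
    - [[0, 0, 0], [0, 0, 0]]
    - [[0, 0, 0], [0, 0, 0]]
    - [[0, 0, 0], [0, 0, 0]]
    - [[0, 0, 0], [0, 0, 0]]
    - [[0, 0, 0], [0, 0, 0]]
    - [[0, 0, 0.005], [0, 0, 0]]
    - [[0, 0, 0.01], [0, 0, 0]]
    - [[0, 0, 0.015], [0, 0, 0]]
    - [[0, 0, 0.02], [0, 0, 0]]
    - [[0, 0, 0.02], [0, 0, 0]]
  claw: 1

```text
time_s: 33.93
ee_pos: [453.2, 294.0, 94.9]
ee_rot: [180.0, -0.0, -0.2]
force: [-0.6, 0.5, 0.3]
gripper_width: 90.9
```

Request:
drive_tool:
  motion:
    - [[0, -0.01, 0.004], [0, 0, 0]]
    - [[0, -0.02, 0.004], [0, 0, 0]]
    - [[0, -0.025, 0.001], [0, 0, 0]]
    - [[0, -0.025, 0.001], [0, 0, 0]]
    - [[0, -0.025, 0.001], [0, 0, 0]]
    - [[0, -0.025, 0.001], [0, 0, 0]]
    - [[0, -0.025, 0.001], [0, 0, 0]]
    - [[0, -0.025, 0.001], [0, 0, 0]]
    - [[0, -0.025, 0.001], [0, 0, 0]]
    - [[0, -0.025, 0.001], [0, 0, 0]]

```text
time_s: 34.77
ee_pos: [452.5, 62.2, 109.4]
ee_rot: [180.0, 0.0, -0.2]
force: [-0.7, -0.4, 0.4]
gripper_width: 91.4
```

Request:
drive_tool:
  motion:
    - [[-0.001, -0.025, 0], [0, 0, 0]]
    - [[-0.001, -0.025, 0], [0, 0, 0]]
    - [[-0.001, -0.025, 0], [0, 0, 0]]
    - [[-0.001, -0.025, 0], [0, 0, 0]]
    - [[0, -0.025, 0], [0, 0, 0]]
    - [[0, -0.025, 0], [0, 0, 0]]
    - [[0, -0.02, 0], [0, 0, 0]]
    - [[0, -0.009, 0], [0, 0, 0]]
    - [[0, -0.003, 0], [0, 0, 0]]
    - [[0, -0.0006, 0], [0, 0, 0]]

```text
time_s: 35.6
ee_pos: [448.8, -118.8, 109.3]
ee_rot: [-180.0, 0.0, -0.3]
force: [-0.7, 0.1, 0.5]
gripper_width: 91.2
```

Run:
```python
from h import *
s=env.state();print(s['ee_pos'])
f=env.grab_frame("side")[:,:,::-1]; cv2.imwrite("pics/side10.png",f)
f=env.grab_frame("top")[:,:,::-1]; cv2.imwrite("pics/top10.png",f)
```

```text
[ 448.81266774 -118.79670689  109.32151679]
```

View pics/side10.png

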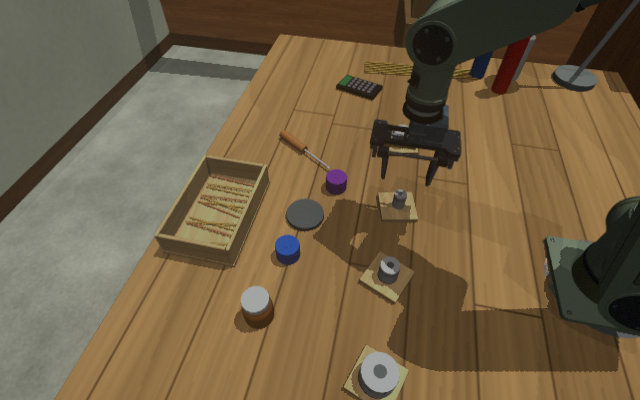

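View pics/top10.png

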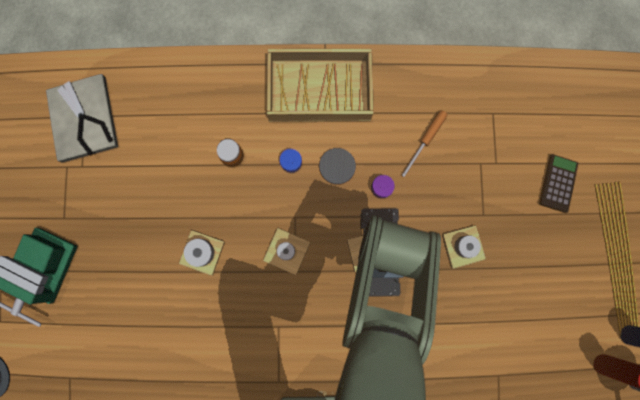

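All three big collars stand on their blocks: top view (198,252), (286,251) and (468,246). I'll measure their tops against the disc centres.

Run:
```python
from h import *
for n,ss in (("top",[('L',198,252),('T',286,251),('S',468,246)]),("side",[('L',380,374),('T',389,268)])):
    g=cv2.cvtColor(cv2.imread(f"pics/{n}10.png"),cv2.COLOR_BGR2HSV)
    for k,u,v in ss:
        w=g[v-22:v+23,u-22:u+23] if v<378 else g[v-22:v+23,u-22:u+23]
        m=((w[:,:,1]<40)&(w[:,:,2]>105)).astype('uint8')
        c=max(cv2.findContours(m,0,1)[0],key=cv2.contourArea)
        P=np.array([onz(n,*(q[0]+[u-22,v-22]),56) for q in c]).astype(np.float32)
        (x,y),r=cv2.minEnclosingCircle(P); print(n,k,round(x,1),round(y,1),'d',round(2*r,1))
```

```text
top L 452.2 292.2 d 66.4
top T 455.1 84.0 d 40.7
top S 459.0 -357.4 d 53.9
side L 452.6 295.1 d 65.2
side T 459.4 90.2 d 37.9
```

Request:
drive_tool:
  motion:
    - [[0, 0, -0.008], [0, 0, 0]]
    - [[0, 0, -0.01], [0, 0, 0]]
    - [[0, 0, -0.01], [0, 0, 0]]
    - [[0, 0, -0.01], [0, 0, 0]]
    - [[0, 0, -0.008], [0, 0, 0]]
    - [[0, 0, -0.007], [0, 0, 0]]
    - [[0, 0, -0.006], [0, 0, 0]]
    - [[0, 0, -0.005], [0, 0, 0]]
    - [[0, 0, -0.0035], [0, 0, 0]]
    - [[0, 0, -0.002], [0, 0, 0]]

```text
time_s: 36.53
ee_pos: [449.2, -118.5, 39.6]
ee_rot: [-180.0, 0.0, -0.2]
force: [0.5, 0.6, -0.5]
gripper_width: 91.4
```

Request:
drive_tool:
  motion:
    - [[0, 0, -0.005], [0, 0, 0]]
    - [[0, 0, -0.004], [0, 0, 0]]
    - [[0, 0, -0.003], [0, 0, 0]]
    - [[0, 0, -0.002], [0, 0, 0]]
    - [[0, 0, -0.001], [0, 0, 0]]
    - [[0, 0, -0.001], [0, 0, 0]]
    - [[0, 0, 0], [0, 0, 0]]
    - [[0, 0, 0], [0, 0, 0]]
    - [[0, 0, 0], [0, 0, 0]]
    - [[0, 0, 0], [0, 0, 0]]

```text
time_s: 37.37
ee_pos: [449.4, -118.6, 24.1]
ee_rot: [180.0, -0.0, -0.2]
force: [-0.2, -0.4, 0.2]
gripper_width: 91.1
```

Request:
drive_tool:
  motion:
    - [[0, 0, 0], [0, 0, 0]]
    - [[0, 0, 0], [0, 0, 0]]
    - [[0, 0, 0], [0, 0, 0]]
    - [[0, 0, 0], [0, 0, 0]]
    - [[0, 0, 0], [0, 0, 0]]
    - [[0, 0, 0], [0, 0, 0]]
    - [[0, 0, 0], [0, 0, 0]]
    - [[0, 0, 0], [0, 0, 0]]
    - [[0, 0, 0], [0, 0, 0]]
    - [[0, 0, 0], [0, 0, 0]]
  claw: 0.22
  force: 30

```text
time_s: 38.2
ee_pos: [449.4, -118.6, 24.0]
ee_rot: [180.0, -0.0, -0.2]
force: [0.2, 0.0, -0.7]
gripper_width: 29.8
```

Request:
drive_tool:
  motion:
    - [[0, 0, 0.004], [0, 0, 0]]
    - [[0, 0, 0.008], [0, 0, 0]]
    - [[0, 0, 0.012], [0, 0, 0]]
    - [[0, 0, 0.013], [0, 0, 0]]
    - [[0, 0, 0.013], [0, 0, 0]]
    - [[0, 0, 0.013], [0, 0, 0]]
    - [[0, 0, 0.013], [0, 0, 0]]
    - [[0, 0, 0.01], [0, 0, 0]]
    - [[0, 0.008, 0], [0, 0, 0]]
    - [[0, 0.016, 0], [0, 0, 0]]

```text
time_s: 39.03
ee_pos: [449.7, -95.0, 110.7]
ee_rot: [180.0, -0.1, -0.3]
force: [0.5, 0.2, -2.5]
gripper_width: 29.3
```

Request:
drive_tool:
  motion:
    - [[0, 0.024, 0], [0, 0, 0]]
    - [[0, 0.024, 0], [0, 0, 0]]
    - [[0, 0.024, 0], [0, 0, 0]]
    - [[0, 0.024, 0], [0, 0, 0]]
    - [[0, 0.024, 0], [0, 0, 0]]
    - [[0, 0.024, 0], [0, 0, 0]]
    - [[0.001, 0.024, 0], [0, 0, 0]]
    - [[0.001, 0.024, 0], [0, 0, 0]]
    - [[0.001, 0.024, 0], [0, 0, 0]]
    - [[0.001, 0.024, 0], [0, 0, 0]]

```text
time_s: 39.87
ee_pos: [452.3, 147.0, 109.6]
ee_rot: [180.0, 0.1, -0.2]
force: [0.0, 0.1, -1.7]
gripper_width: 29.7
```

Request:
drive_tool:
  motion:
    - [[0, 0.024, 0], [0, 0, 0]]
    - [[0, 0.024, 0], [0, 0, 0]]
    - [[0, 0.024, 0], [0, 0, 0]]
    - [[0, 0.024, 0], [0, 0, 0]]
    - [[0, 0.024, 0], [0, 0, 0]]
    - [[0, 0.014, 0], [0, 0, 0]]
    - [[0, 0.008, 0], [0, 0, 0]]
    - [[0, 0.004, 0], [0, 0, 0]]
    - [[0, 0.002, 0], [0, 0, 0]]
    - [[0, 0, 0], [0, 0, 0]]

```text
time_s: 40.7
ee_pos: [453.1, 292.9, 109.8]
ee_rot: [180.0, 0.0, -0.2]
force: [0.0, 0.1, -2.3]
gripper_width: 29.1
```

Request:
drive_tool:
  motion:
    - [[0, 0, -0.008], [0, 0, 0]]
    - [[0, 0, -0.008], [0, 0, 0]]
    - [[0, 0, -0.008], [0, 0, 0]]
    - [[0, 0, -0.006], [0, 0, 0]]
    - [[0, 0, -0.005], [0, 0, 0]]
    - [[0, 0, -0.003], [0, 0, 0]]
    - [[0, 0, -0.0015], [0, 0, 0]]
    - [[0, 0, -0.001], [0, 0, 0]]
    - [[0, 0, -0.0005], [0, 0, 0]]
    - [[0, 0, 0], [0, 0, 0]]

```text
time_s: 41.53
ee_pos: [453.4, 293.5, 69.1]
ee_rot: [-180.0, -0.0, -0.2]
force: [0.3, 0.1, -1.5]
gripper_width: 29.3
```

Run:
```python
from h import *
s=env.state();print(s['ee_pos'],s['force'],s['gripper_width'])
f=env.grab_frame("side")[:,:,::-1]; c=f[240:400,280:480]; cv2.imwrite("pics/side11.png",cv2.resize(c,None,fx=3.5,fy=3.5,interpolation=2))
```

```text
[453.40212495 293.53183163  69.13184076] [ 0.31918308  0.13675645 -1.49115291] 29.29134189026746
```

View pics/side11.png

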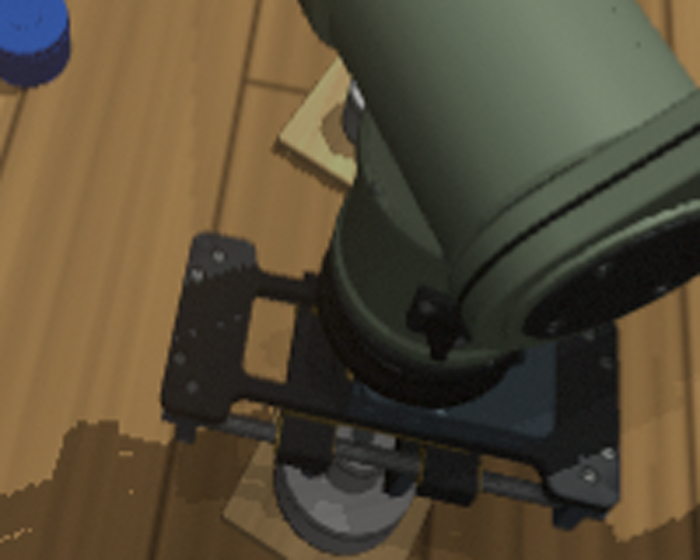

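The small collar is held over the largest at (355,465), partly hidden by the gripper, and it looks central. Lowering and releasing.

Request:
drive_tool:
  motion:
    - [[0, 0, -0.001], [0, 0, 0]]
    - [[0, 0, -0.001], [0, 0, 0]]
    - [[0, 0, -0.001], [0, 0, 0]]
    - [[0, 0, -0.0005], [0, 0, 0]]
    - [[0, 0, 0], [0, 0, 0]]
    - [[0, 0, 0], [0, 0, 0]]
    - [[0, 0, 0], [0, 0, 0]]
    - [[0, 0, 0], [0, 0, 0]]
    - [[0, 0, 0], [0, 0, 0]]
    - [[0, 0, 0], [0, 0, 0]]

```text
time_s: 42.42
ee_pos: [453.3, 293.5, 66.0]
ee_rot: [-180.0, -0.0, -0.2]
force: [-1.0, -0.8, 5.8]
gripper_width: 29.4
```

Request:
drive_tool:
  motion:
    - [[0, 0, 0], [0, 0, 0]]
    - [[0, 0, 0], [0, 0, 0]]
    - [[0, 0, 0], [0, 0, 0]]
    - [[0, 0, 0], [0, 0, 0]]
    - [[0, 0, 0], [0, 0, 0]]
    - [[0, 0, 0.005], [0, 0, 0]]
    - [[0, 0, 0.01], [0, 0, 0]]
    - [[0, 0, 0.015], [0, 0, 0]]
    - [[0, 0, 0.02], [0, 0, 0]]
    - [[0, 0, 0.02], [0, 0, 0]]
  claw: 1

```text
time_s: 43.25
ee_pos: [453.2, 293.4, 136.9]
ee_rot: [180.0, -0.0, -0.2]
force: [0.1, 0.9, -0.3]
gripper_width: 90.4
```

Request:
drive_tool:
  motion:
    - [[0, -0.01, 0.01], [0, 0, 0]]
    - [[0, -0.018, 0.005], [0, 0, 0]]
    - [[0, -0.022, 0], [0, 0, 0]]
    - [[0, -0.022, 0], [0, 0, 0]]
    - [[0, -0.022, 0], [0, 0, 0]]
    - [[0, -0.022, 0], [0, 0, 0]]
    - [[0, -0.022, 0], [0, 0, 0]]
    - [[0, -0.022, 0], [0, 0, 0]]
    - [[0, -0.022, 0], [0, 0, 0]]
    - [[0, -0.018, 0], [0, 0, 0]]

```text
time_s: 44.08
ee_pos: [452.7, 91.4, 150.8]
ee_rot: [180.0, -0.0, -0.3]
force: [0.7, -0.9, 0.6]
gripper_width: 91.4
```

Request:
drive_tool:
  motion:
    - [[0, -0.022, 0], [0, 0, 0]]
    - [[0, -0.022, 0], [0, 0, 0]]
    - [[0, -0.022, 0], [0, 0, 0]]
    - [[0, -0.022, 0], [0, 0, 0]]
    - [[0, -0.018, 0], [0, 0, 0]]
    - [[0, -0.01, 0], [0, 0, 0]]
    - [[0, -0.004, 0], [0, 0, 0]]
    - [[0, 0, 0], [0, 0, 0]]
    - [[0, 0, 0], [0, 0, 0]]
    - [[0, 0, 0], [0, 0, 0]]

```text
time_s: 44.92
ee_pos: [453.2, -25.9, 150.5]
ee_rot: [-180.0, -0.0, -0.2]
force: [0.3, 0.5, -0.3]
gripper_width: 91.3
```

Run:
```python
from h import *
s=env.state();print(s['ee_pos'],s['force'],s['time_s'])
f=env.grab_frame("side")[:,:,::-1]; cv2.imwrite("pics/side12.png",f)
f2=env.grab_frame("top")[:,:,::-1]; cv2.imwrite("pics/top12.png",f2)
a=cv2.resize(f[240:400,280:440],None,fx=2.4,fy=2.4,interpolation=2);b=cv2.resize(f2[200:300,150:250],(384,384),interpolation=2)
cv2.imwrite("pics/both12.png",np.hstack([a,b]))
```

```text
[453.21415756 -25.87194869 150.49948549] [ 0.32074463  0.50653298 -0.3295985 ] 44.9167
```

View pics/side12.png

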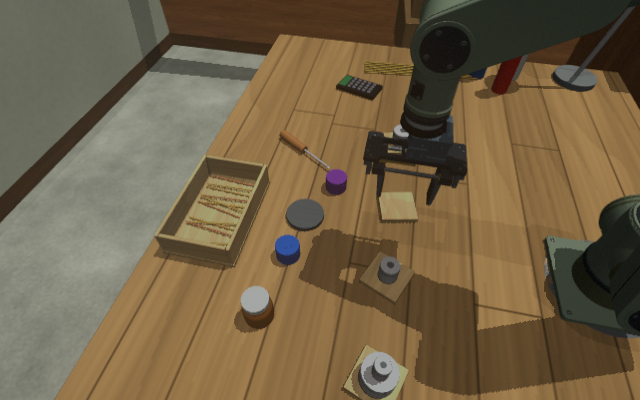

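View pics/both12.png

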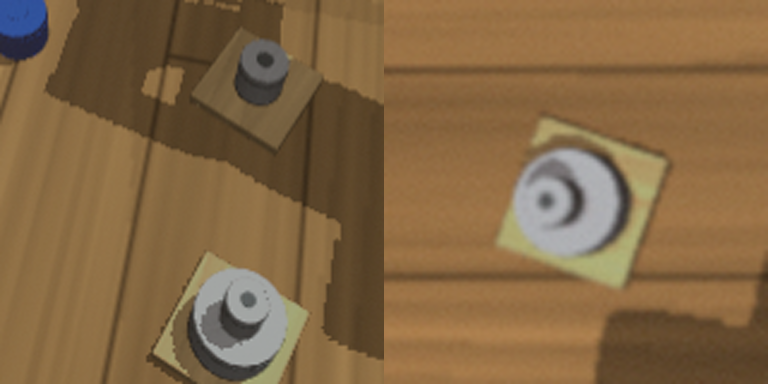

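The small collar stands on the largest (side crop 247,299; top crop 546,201). Measuring how well it is centred.

Run:
```python
from h import *
print('small side',onz('side',280+247.5/2.4,240+299/2.4,98),'top',onz('top',150+(546-384)/3.84,200+201/3.84,98))
print('large top',onz('top',150+(570-384)/3.84,200+202/3.84,56),'largest side',onz('side',280+240/2.4,240+319/2.4,56))
```

```text
small side [452.32728229 296.63265425] top [451.31940143 294.12514906]
large top [451.34609629 289.23451356] largest side [451.71457935 297.60189962]
```

Run:
```python
from workcell import env
s=env.state();print(s['qvel'].round(2),s['time_s'])
print(env.job_done())
```

```text
[ 0.04  0.13  0.04 -0.15 -0.03 -0.04] 45.0167
the job is handed in; nothing more can be done
None
```

I rebuilt the tower as asked and handed the job in at about 45 s. I parked the smallest collar on the plain block, moved the third, second and largest collars to their own disc blocks, then set the smallest back on the largest.

**Final checks:**
- **Placement:** The top view puts the three larger collars within about 2 mm of their disc centres. The smallest is about 2 mm off the largest collar's axis.
- **Rest of the scene:** All collars stand upright. The plain block is empty, the jar and hand tool look unmoved, and the gripper is clear of everything. Set-down forces were about 6 N.

**Where the checks disagreed:**
- **Camera offset:** The two cameras differ by 2–3 mm in y, more than the stated calibration.
- **Third collar:** The side view put it about 8 mm off, but the collar was partly in shadow there. I trusted the top view and the arm's own position, which agree to about 1 mm.
- **Smallest on largest:** One rough reading by eye in the top view gave about 5 mm offset. That is still inside the 12 mm limit.

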